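Take one serving board from the locking spring dispenser

ROBOT

A 6-joint arm with a two-finger parallel gripper is mounted at the origin on the work surface. World frame = base frame: x ahead of the robot, y to its left, z up, the work surface at z = 0. Lengths are in m, angles in rad, forces in N, time in s.
With the tool pointing down it reaches from about 0.35 to 0.775 m from the base axis. Payload 5.5 kg.
Tool frame: the origin (TCP) lies midway between the tips of the shut fingers; the grasp point (between the pads) lies grasp_offset behind it (grasp_offset is the distance from the TCP to the grasp point, in m); z points along the fingers, y is the line along which they close (so a half turn about z gives the same grasp; the last joint's range is limited). The gripper opens to 85 mm and grips with 20 to 120 N. Pads are 22 mm wide; open, the fingers measure 114 mm over their backs; the gripper's body (76 mm by 85 mm) begins 54 mm behind the grasp point. The pads swing forward as they close: fully open they stand 13 mm farther back than shut.
Start: joints at [-1.444, 0.313, 0.046, 1.304, 0, 1.431], TCP at [0.152, -0.555, 0.231] pointing down, gripper open.
Joint ranges: [-2.76, 2.76], [-0.86, 1.69], [-1.03, 1.26], [-2.2, 2.34], [-1.47, 1.5], [-3.14, 3.14]. Speed limits (rad/s): [2.57, 2.57, 3.14, 3.14, 3.14, 3.14].

INTERFACE

Orientations are given as a unit quaternion [w, x, y, z].
In Python, from workcell import * gives the robot as it stands.
- The arm moves only by the tool step_arm, never from a script. Its argument "deltas" is a list of rows, each a list of 7 numbers: the shift along the world's x, y, z in mm, then the turn, a rotation vector about the world's x, y, z in degrees, then the gripper's target within -1 to 1 (fully open at 1, half-way at 0, shut at -1). A call has 1 to 5 rows; each row shifts and turns the commanded pose from where the row before left it; what a row does not reach is not made up. A row lasts 1/10 s, in which the tool goes at most 50 mm and 8.59 degrees, less where a joint would pass 70% of its speed; a pose out of reach is approached as far as the arm can. A call is refused whole if a number of a shift passes 50 or a number of a turn 8.59, either way. A call with a gripper value outside its range is refused whole. The fingers move at their own pace and stop on an object; "newtons" is the grip in N (left out, the last holds). Time passes only in rows, so rows that do not move let the fingers close. It gives the time, the measured TCP pose, the force, the opening and the grip force at its end, in the units of the state.
- get_state(): the state, without advancing time (a new reading comes with each control period).
- read_camera(name): name is "scene" or "top"; returns a dict with "image" (384x512x3 uint8, red, green, blue), "z_map" (384x512 float32, m along the optical axis (not along the pixel's ray), 0 where there is no reading), "K" (3x3 intrinsics, pixels), "world_from_camera" (4x4, takes a point from camera to world coordinates). Camera axes: x right, y down, z forward; pixel columns grow to the right and rows downward; lengths in m; the calibration is good to about 2 mm. A picture is of the moment at which its call begins.
- hand_in(): hands the job in; it is judged then, once.
The state is a dict: "clock": time; "joint_pos": joint angles; "qvel": joint speeds; "tau": joint torques, N m; "tcp_pos": TCP position; "orientation": TCP orientation; "wrist_force": force on the tool from outside, world axes, zero at the start; "ft_torque": the same for the moment, N m; "finger_gap": finger opening in m; "grip_force": force on a finger pad.
Only numpy, scipy, OpenCV 4.12 (cv2) and the standard library are available. Lean on these libraries where they do the work, as an engineer would, in place of code of your own. Each camera call takes 0.05 s, during which the arm holds its last target. There are 200 camera calls.

TASK

Pull the red knob of the board dispenser out until it clicks and stays, which frees the sprung stack; take the top wooden board and set it down gently, flat, lengthwise and wholly on the green mat, so that the next board rises. Then push the knob back in, fully home, so that its yellow catch holds down the two boards that are left. Do not knock or lean on the splash guard over the knob, and leave the red sauce bottle and the pepper mill where they stand.

Things in the scene. Friction and masses are not known exactly. Their poses are not given: they have to be found in the camera images.
- dispenser: Fixed steel board dispenser, 290 (x) x 150 (y) mm. Origin: on the counter under the stack's centre; x from knob end to stack end, away from the robot. Boards lie along x between corner guides 108 mm high, 2 mm play. Between the guides (x -49 to 49 mm) the side walls (outer faces y +-35 mm) are only 72 mm high: room for fingers. Console at x -195 to -85 mm carries the knob.
- knob (a joint): Push-pull knob's travel in m along its axis: 0 = fully home (as at the start: catch over the stack), 0.028 = out at the stop (stack free). The detent takes about 11 N to break away from either end, fades to nothing at half travel (0.014), then snaps on to the other end; it does not stay in between.
- knob_face (a point): Centre of the red knob's round outer face; moves with it. z = knob axis outwards, up and back towards the robot, 38 degrees from vertical; y level; x up the panel. Knob 44 mm in diameter, 30 mm long; behind it a 16 mm stem, bare for 25 mm to the panel when home, 53 mm when out. Home: at x -169, y 0, z 143 mm in the dispenser's frame.
- catch (a point): Yellow catch on the knob's rod, moves with the knob; this point: middle of the underside edge towards the stack. Axes as knob_face. Home: covers the front 12 mm of the top board, 104 mm above the counter. Out: 17 mm nearer the robot and 22 mm higher, 5 mm clear of the board's end, so the board lifts straight up.
- guard: Clear flat splash guard in a steel rim, fixed, 150 mm wide, over the knob: parallel to the knob's axis, 66 mm from it on knob_face's +x side, from 35 mm behind to 100 mm beyond the knob's home face along the axis. It blocks a tool held upright over the knob: come along the axis. Over 15 N on it counts as a knock. Origin: the dispenser's.
- board_top: Top wooden serving board, 150 (x) x 58 (y) x 18 (z) mm, about 110 g. Origin: centre of its underside. Held down by the catch at the start with its upper face 104 mm above the counter; once the knob is out the spring lifts it to about 116 mm (+-3 mm).
- board_next: The board below, same size; when the top one is lifted off, the spring raises it by 18 mm to the same level (upper face 116 mm, origin 98 mm above the counter). The closed catch presses it down to 104 mm (origin 86 mm).
- board_low: The lowest board, same size, on the spring platform. Stays in the dispenser.
- mat: Flat green plating mat, fixed, 190 (x) x 100 (y) x 5 (z) mm, left or right of the dispenser. Origin: centre of its underside, on the counter; x along its length.
- pan: Empty open steel pan, fixed, 176 (x) x 108 (y) x 65 (z) mm, on the other side from the mat. Origin: centre of its underside.
- sauce_bottle: Red sauce bottle, 54 mm in diameter, 170 mm tall, standing loose. Origin: centre of its underside.
- pepper_mill: Dark wooden pepper mill, 56 mm in diameter, 170 mm tall, standing loose. Origin: centre of its underside.
Things that resemble listed ones, but are neither listed nor needed, are in the scene too. Leave any turquoise look-alike of the board_top alone.

How it is judged:
By the outcome, as a careful person would: the job done as asked, in the order asked, and still so for the second after the job is handed in, with the robot touching nothing.
It also fails if it takes over 67 s, if anything falls off the work surface, if the arm or the gripper's body presses on something with over 40 N, if the wrist force passes 120 N, or if a joint passes its speed limit or range.

## Working session

There is one attempt and no reset: what is moved stays moved. The work goes in short steps, Python scripts to look and compute and a tool call to move; the robot and the scene stay as the last step left them, time stands still between calls to the robot, and variables do not carry over. Pictures are saved under pics/ and viewed, at most 10 in all, crops included, and the job is handed in when it is done.

Besides the shell and the picture viewer there is one more tool, called after "Call:" by a JSON object that holds its "method" and its "body". step_arm: Moves the arm, as the interface text tells. Its arguments: {"type":"object","properties":{"deltas":{"type":"array","items":{"type":"array","items":{"type":"number"}}},"newtons":{"type":"number"}},"required":["deltas"]}

```bash
mkdir -p pics; cat > h.py <<'E'
from workcell import *
import numpy as np, cv2, pickle
def P(c,u,v,r=1):
    z=c["z_map"][v-r:v+r+1,u-r:u+r+1]; z=np.median(z[z>0])
    p=np.linalg.inv(c["K"])@[u,v,1]*z
    return (c["world_from_camera"]@[*p,1])[:3]
def cloud(c):
    v,u=np.mgrid[:384,:512]; z=c["z_map"]
    p=np.stack([u,v,np.ones_like(u)],-1)@np.linalg.inv(c["K"]).T*z[...,None]
    return p@c["world_from_camera"][:3,:3].T+c["world_from_camera"][:3,3]
E
python3 - <<'E'
from h import *
s=get_state(); print({k:np.round(v,4) for k,v in s.items()})
try: print(grasp_offset)
except Exception as e: print(e)
for n in("scene","top"):
    c=read_camera(n); pickle.dump(c,open(n+".pkl","wb"))
    cv2.imwrite(f"pics/{n}0.png",cv2.resize(c["image"][...,::-1],(768,576),interpolation=cv2.INTER_CUBIC))
    print(n,c["world_from_camera"].round(3).tolist(),c["K"].round(1).tolist())
E
```

```text
{'clock': np.float64(0.0), 'joint_pos': array([-1.4436,  0.314 ,  0.045 ,  1.3036, -0.    ,  1.4312]), 'qvel': array([-0.0002, -0.0005,  0.0008, -0.0009, -0.0016,  0.0004]), 'tau': array([-6.00000e-04, -4.80630e+01,  2.98534e+01,  1.96000e-02,
       -2.00000e-04, -0.00000e+00]), 'tcp_pos': array([ 0.1515, -0.5541,  0.2304]), 'orientation': array([-9.000e-04,  9.911e-01,  1.330e-01,  0.000e+00]), 'wrist_force': array([ 0.7112, -0.1906,  0.175 ]), 'ft_torque': array([ 0.0417, -0.0094, -0.0022]), 'grip_force': np.float64(0.0), 'finger_gap': np.float64(0.0852)}
0.0187
scene [[0.75, 0.473, -0.461, 1.003], [0.661, -0.516, 0.545, -0.53], [0.02, -0.714, -0.7, 0.829], [0.0, 0.0, 0.0, 1.0]] [[474.0, 0.0, 251.5], [0.0, 474.0, 192.9], [0.0, 0.0, 1.0]]
top [[-0.111, -0.971, 0.211, 0.371], [-0.994, 0.108, -0.025, 0.014], [0.001, -0.213, -0.977, 0.887], [0.0, 0.0, 0.0, 1.0]] [[350.7, 0.0, 257.8], [0.0, 350.7, 190.9], [0.0, 0.0, 1.0]]
```

View pics/scene0.png

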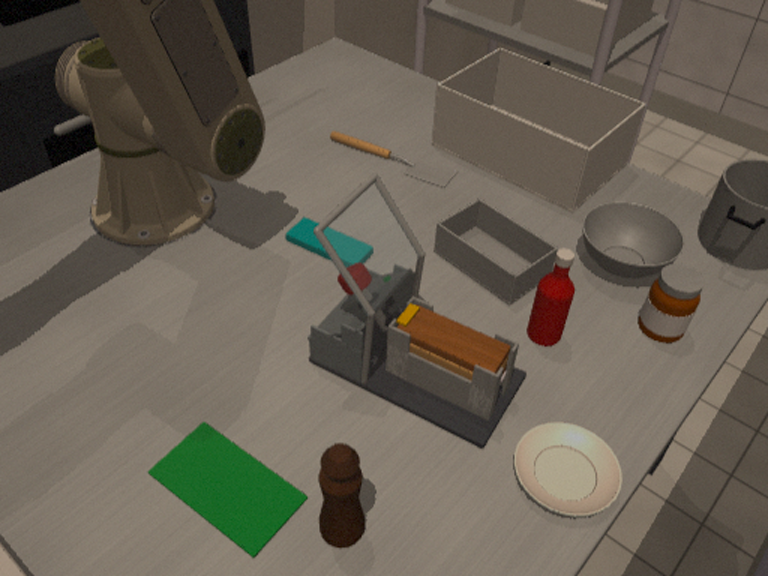

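View pics/top0.png

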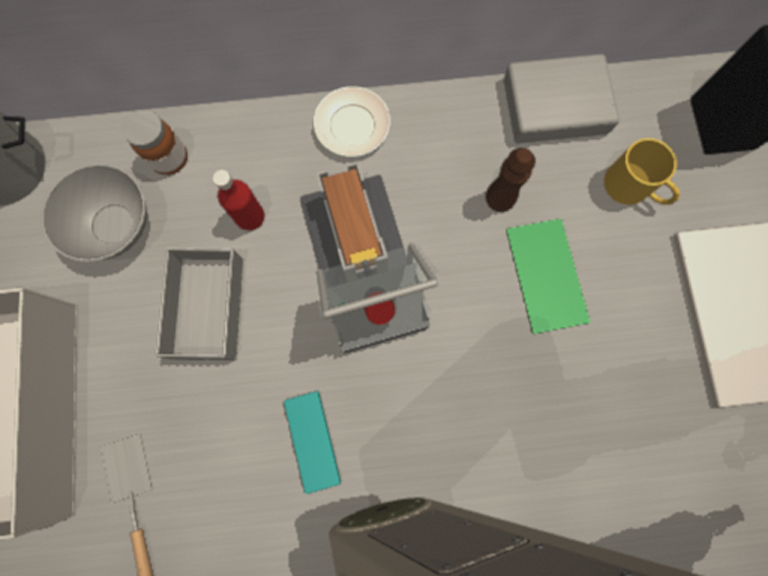

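The top view (768-px scale) shows the wooden board at (352,210) in the dispenser, with the turquoise look-alike at (312,440). The red knob is at (378,307) under the guard, and the other red thing is the bottle at (240,205). The mat is at (548,275), the mill at (510,180), and the pan at (200,305). I choose the wooden board, the knob under the guard and the green mat.

```bash
cat > m.py <<'E'
from h import *
for n in("top","scene"):
    c=pickle.load(open(n+".pkl","rb")); X=cloud(c); hsv=cv2.cvtColor(c["image"],cv2.COLOR_RGB2HSV); H,S,V=[hsv[...,i].astype(int) for i in range(3)]
    ok=c["z_map"]>0
    def rep(name,m):
        k,lab,st,_=cv2.connectedComponentsWithStats((m&ok).astype(np.uint8))
        for j in range(1,k):
            if st[j,4]<25: continue
            p=X[lab==j]; (cx,cy),(w,h),a=cv2.minAreaRect((p[:,:2]*1000).astype(np.float32))
            print(n,name,st[j].tolist(),"rect",round(cx),round(cy),round(w),round(h),round(a,1),"mean",(p.mean(0)*1000).round(1),"z",(np.percentile(p[:,2],[5,50,95])*1000).round(1))
    box=(X[...,0]>.3)&(X[...,0]<.85)&(abs(X[...,1])<.4)
    rep("mat",(H>45)&(H<75)&(S>120)&box)
    rep("board",(H>5)&(H<18)&(S>90)&(X[...,2]>.097)&(X[...,2]<.115)&box)
    rep("red",((H<5)|(H>174))&(S>130)&(X[...,2]>.02)&box)
    rep("yellow",(H>18)&(H<32)&(S>150)&box)
    rep("mill",(H<18)&(S>60)&(V<110)&box&(X[...,2]>.02)&(X[...,1]<-.1))
    rep("base", (V<75)&(S<60)&(X[...,2]<.02)&box)
c=pickle.load(open("top.pkl","rb"))
a=cv2.resize(c["image"][90:245,190:305,::-1],None,fx=3.6,fy=3.6,interpolation=cv2.INTER_CUBIC)
c=pickle.load(open("scene.pkl","rb"))
b=cv2.resize(c["image"][110:300,200:355,::-1],None,fx=2.4,fy=2.9,interpolation=cv2.INTER_CUBIC)
h=max(len(a),len(b)); pad=lambda i:cv2.copyMakeBorder(i,0,h-len(i),0,0,0)
cv2.imwrite("pics/crop.png",np.hstack([pad(a),pad(b)])[:600,:800])
E
python3 m.py
```

```text
top board [215, 112, 39, 63, 1335] rect 662 38 146 58 10.3 mean [664.6  38.5 103.2] z [101.  103.1 105.4]
top board [333, 117, 15, 8, 40] rect 686 -218 34 9 58.9 mean [ 685.5 -217.1  106.4] z [ 98.  106.5 114.5]
top red [146, 120, 29, 32, 574] rect 708 214 37 50 32.1 mean [701.9 210.7  91. ] z [ 28.9 103.  131.3]
top red [243, 200, 20, 16, 224] rect 494 8 26 41 10.9 mean [495.6   8.  141.7] z [131.9 142.2 149.8]
top yellow [233, 165, 18, 9, 84] rect 586 24 27 39 11.3 mean [592.3  25.  113.6] z [107.3 109.4 161.1]
top mill [325, 99, 32, 40, 716] rect 696 -224 50 38 53.0 mean [ 691.8 -221.   108.4] z [ 29.  120.9 167.9]
top base [203, 131, 24, 47, 454] rect 669 93 129 33 9.6 mean [673.7  90.7  11.3] z [ 9.1 11.2 13.8]
scene mat [99, 282, 106, 89, 4531] rect 552 -289 191 100 4.6 mean [ 557.4 -290.1    5.2] z [2.8 5.2 7.6]
scene board [265, 203, 75, 46, 1495] rect 663 35 149 65 10.6 mean [667.4  34.1 103.7] z [100.6 103.7 106. ]
scene board [215, 327, 25, 9, 84] rect 714 -242 41 15 45.3 mean [ 716.3 -243.7  106.1] z [ 97.8 106.2 113.6]
scene red [232, 176, 15, 16, 140] rect 553 -34 20 27 3.0 mean [552.7 -34.2 198.5] z [186.9 198.1 210.4]
scene red [353, 177, 30, 49, 984] rect 719 206 52 36 20.8 mean [721.6 200.6  85. ] z [ 27.8  89.  135.7]
scene red [226, 183, 9, 13, 42] rect 523 -29 16 84 47.8 mean [506.3 -15.7 137.2] z [122.8 132.  192. ]
scene yellow [264, 202, 16, 16, 123] rect 587 23 24 42 6.9 mean [591.7  21.3 109.3] z [105.7 109.6 111.9]
scene mill [213, 295, 30, 66, 1561] rect 707 -236 53 40 42.2 mean [ 711.2 -239.6  104.7] z [ 27.  119.8 168.3]
scene base [303, 147, 55, 28, 196] rect 540 347 150 51 14.1 mean [535.3 345.1  13.1] z [ 6.6 13.2 19.1]
scene base [304, 172, 65, 30, 222] rect 612 267 168 94 40.1 mean [605.  255.7  12.4] z [ 4.  12.7 19.2]
scene base [206, 213, 144, 86, 2559] rect 613 24 290 148 10.7 mean [656.7  -7.5  11.4] z [ 5.2 11.7 15.1]
```

View pics/crop.png

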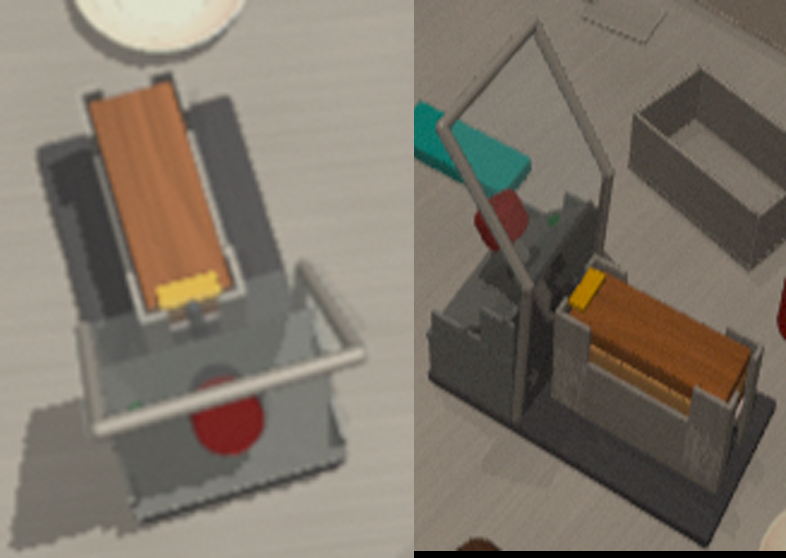

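```bash
cat >> h.py <<'E'
from scipy.spatial.transform import Rotation as Ro
def ori(yaw,tilt): # tool x at yaw, tilted forward
    return Ro.from_euler("z",yaw,degrees=True)*Ro.from_euler("y",-tilt,degrees=True)*Ro.from_quat([1,0,0,0])
def go(p,yaw,tilt):
    s=get_state(); q=s["orientation"]; R=Ro.from_quat([*q[1:],q[0]])
    d=np.array(p)-s["tcp_pos"]*1000; r=(ori(yaw,tilt)*R.inv()).as_rotvec(degrees=True)
    print("t",s["clock"].round(2),"tcp",(s["tcp_pos"]*1000).round(1),"d",d.round(1),"rot",r.round(2),"F",s["wrist_force"].round(1),"gap",s["finger_gap"].round(4)); return d,r
D=np.array([662,37.5,0]); YAW=10.4
def disp(x,y,z): return D+Ro.from_euler("z",YAW,degrees=True).apply([x,y,z])
AX=Ro.from_euler("z",YAW,degrees=True).apply([-np.sin(np.radians(38)),0,np.cos(np.radians(38))])
FACE=disp(-169,0,143)
E
python3 - <<'E'
from h import *
c=pickle.load(open("top.pkl","rb")); X=cloud(c); hsv=cv2.cvtColor(c["image"],cv2.COLOR_RGB2HSV); H,S=hsv[...,0],hsv[...,1]
m=(H>40)&(H<80)&(S>100)&(X[...,0]>.4)&(X[...,1]<-.1)
p=X[m]; print("mat",m.sum(),cv2.minAreaRect((p[:,:2]*1000).astype(np.float32)),p.mean(0)*1000)
# knob: points relative to axis in knob frame
m=((H<5)|(H>174))&(S>130)&(X[...,1]<.06)&(X[...,1]>-.05)&(X[...,2]>.11)
d=X[m]*1000-FACE; yv=Ro.from_euler("z",YAW,degrees=True).apply([0,1,0]); xv=np.cross(yv,AX)
k=np.stack([d@xv,d@yv,d@AX],-1); f=k[abs(k[:,2]-np.median(k[:,2]))<6]
print("knob x,y,z pct",np.percentile(f,[2,50,98],axis=0).round(1), len(f))
print("FACE",FACE.round(1),"AX",AX.round(3))
go(FACE+140*AX,YAW,38)
E
```

```text
mat 2609 ((552.5406494140625, -285.576171875), (186.0690460205078, 98.32176208496094), 5.031060695648193) [ 550.1943413  -285.62276706    3.991487  ]
knob x,y,z pct [[-17.6 -17.8  -3.9]
 [ -0.4   1.   -1. ]
 [ 12.9  19.7   1.7]] 223
FACE [495.8   7.  143. ] AX [-0.606 -0.111  0.788]Traceback (most recent call last):
  File "<stdin>", line 11, in <module>
  File "h.py", line 17, in go
    print("t",s["clock"].round(2),"tcp",(s["tcp_pos"]*1000).round(1),"d",d.round(1),"rot",r.round(2),"F",s["wrist_force"].round(1),"gap",s["finger_gap"].round(4)); return d,r
              ^^^^^^^^^^^^^^^^
AttributeError: 'float' object has no attribute 'round'
```

```bash
sed -i 's/s\["clock"\].round(2)/round(float(s["clock"]),2)/; s/s\["finger_gap"\].round(4)/round(float(s["finger_gap"]),4)/' h.py; python3 - <<'E'
from h import *
go(FACE+140*AX,YAW,38)
E
```

```text
t 0.1 tcp [ 151.5 -554.2  230.5] d [259.5 545.6  22.9] rot [  8.36 -37.07  -4.74] F [0.2 0.1 0.3] gap 0.0856
```

Call:
{"method": "step_arm", "body": {"deltas": [[18,36,2,0,0,-1,1],[18,36,2,0,0,-1,1],[18,36,2,0,0,-1,1],[18,36,2,0,0,-1,1],[18,36,2,0,0,-0.7,1]]}}

```text
clock: 0.6
tcp_pos: [0.2419, -0.373, 0.241]
orientation: [-0.0, 0.996, 0.092, -0.0]
wrist_force: [0.8, -0.4, -0.2]
finger_gap: 0.0853
grip_force: 0.0
```

Call:
{"method": "step_arm", "body": {"deltas": [[17,36,1,0.8,-3.7,0,1],[17,36,1,0.8,-3.7,0,1],[17,37,1,0.8,-3.7,0,1],[17,37,2,0.8,-3.7,0,1],[17,37,2,0.8,-3.7,0,1]]}}

```text
clock: 1.1
tcp_pos: [0.3269, -0.19, 0.2482]
orientation: [-0.02, 0.982, 0.091, 0.164]
wrist_force: [1.4, -0.2, -0.5]
finger_gap: 0.0858
grip_force: 0.0
```

Call:
{"method": "step_arm", "body": {"deltas": [[17,36,1,0.8,-3.7,0,1],[17,37,1,0.8,-3.7,0,1],[17,37,1,0.8,-3.7,0,1],[17,37,2,0.8,-3.7,0,1],[17,37,1,0.8,-3.7,0,1]]}}

```text
clock: 1.6
tcp_pos: [0.4117, -0.0064, 0.2545]
orientation: [-0.039, 0.941, 0.086, 0.323]
wrist_force: [1.2, -0.3, -0.1]
finger_gap: 0.085
grip_force: 0.0
```

```bash
python3 - <<'E'
from h import *
go(FACE-32*AX,YAW,38); print(get_state()["joint_pos"].round(2))
E
```

```text
t 1.6 tcp [411.7  -6.4 254.5] d [ 103.4   17.  -136.7] rot [-1.01 -0.18 -0.45] F [ 1.2 -0.3 -0.1] gap 0.085
[-0.54 -0.51 -0.82  0.74  0.43  2.53]
```

Call:
{"method": "step_arm", "body": {"deltas": [[10,1.7,-13.5,-0.5,-0.1,-0.2,1],[12,2,-15.6,-0.5,-0.1,-0.2,1],[12,2,-15.6,0,0,0,1],[12,2,-16,0,0,0,1],[12,2,-16,0,0,0,1]]}}

```text
clock: 2.1
tcp_pos: [0.4696, 0.0025, 0.1767]
orientation: [-0.03, 0.942, 0.087, 0.323]
wrist_force: [-0.1, -0.3, -0.1]
finger_gap: 0.0857
grip_force: 0.0
```

Call:
{"method": "step_arm", "body": {"deltas": [[12,2,-16,0,0,0,1],[12,2,-16,0,0,0,1],[12,2,-16,0,0,0,1],[9,1.3,-12,0,0,0,1],[0,0,0,0,0,0,1]]}}

```text
clock: 2.6
tcp_pos: [0.5137, 0.0099, 0.1154]
orientation: [-0.03, 0.943, 0.087, 0.321]
wrist_force: [-0.6, -0.1, 0.0]
finger_gap: 0.0854
grip_force: 0.0
```

```bash
python3 - <<'E'
from h import *
go(FACE-33*AX,YAW,38)
c=read_camera("scene"); cv2.imwrite("pics/s1.png",cv2.resize(c["image"][60:260,150:350,::-1],(600,600),interpolation=cv2.INTER_CUBIC))
E
```

```text
t 2.6 tcp [513.7   9.9 115.4] d [2.1 0.7 1.6] rot [-0.01 -0.36 -0.16] F [-0.6 -0.1  0. ] gap 0.0854
```

View pics/s1.png

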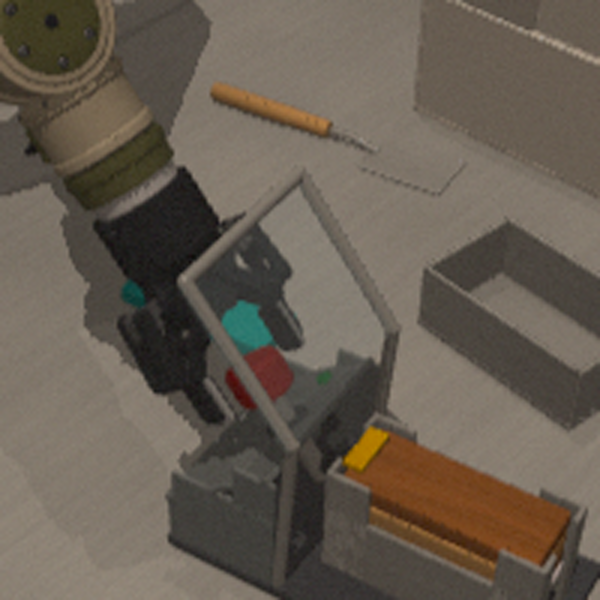

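The open fingers straddle the red knob at (260,375), clear of the guard rim. I'll close on it.

Call:
{"method": "step_arm", "body": {"deltas": [[2,1,1.5,0,-0.3,0,-1],[0,0,0,0,0,0,-1],[0,0,0,0,0,0,-1],[0,0,0,0,0,0,-1],[0,0,0,0,0,0,-1]], "newtons": 60}}

```text
clock: 3.15
tcp_pos: [0.5165, 0.0107, 0.1204]
orientation: [-0.03, 0.941, 0.087, 0.326]
wrist_force: [-9.5, 0.9, 11.2]
finger_gap: 0.042
grip_force: 58.6
```

Call:
{"method": "step_arm", "body": {"deltas": [[0,0,0,0,0,0,-1],[0,0,0,0,0,0,-1],[0,0,0,0,0,0,-1]]}}

```text
clock: 3.45
tcp_pos: [0.5165, 0.0107, 0.1204]
orientation: [-0.03, 0.941, 0.087, 0.326]
wrist_force: [-9.7, 0.8, 11.2]
finger_gap: 0.0418
grip_force: 58.6
```

Call:
{"method": "step_arm", "body": {"deltas": [[-2.4,-0.45,3.15,0,0,0,-1],[-2.4,-0.45,3.15,0,0,0,-1],[-2.4,-0.45,3.15,0,0,0,-1],[-2.4,-0.45,3.15,0,0,0,-1],[-2.4,-0.45,3.15,0,0,0,-1]]}}

```text
clock: 3.95
tcp_pos: [0.5047, 0.0086, 0.1357]
orientation: [-0.03, 0.941, 0.087, 0.326]
wrist_force: [1.4, 4.5, 1.1]
finger_gap: 0.0425
grip_force: 63.4
```

Call:
{"method": "step_arm", "body": {"deltas": [[-2.4,-0.45,3.15,0,0,0,-1],[-2.4,-0.45,3.15,0,0,0,-1],[0,0,0,0,0,0,-1]]}}

```text
clock: 4.25
tcp_pos: [0.4997, 0.0077, 0.1423]
orientation: [-0.03, 0.941, 0.087, 0.326]
wrist_force: [-6.1, 5.1, 8.1]
finger_gap: 0.042
grip_force: 64.4
```

```bash
python3 - <<'E'
from h import *
go(FACE-5*AX,YAW,38)
c=read_camera("scene"); cv2.imwrite("pics/s2.png",cv2.resize(c["image"][60:260,150:350,::-1],(600,600),interpolation=cv2.INTER_CUBIC))
X=cloud(c); hsv=cv2.cvtColor(c["image"],cv2.COLOR_RGB2HSV); H,S=hsv[...,0],hsv[...,1]
print("yellow",np.median(X[(H>18)&(H<32)&(S>150)&(abs(X[...,0]-.58)<.05)&(abs(X[...,1])<.1)],axis=0))
b=X[(H>5)&(H<18)&(S>90)&(X[...,2]>.1)&(abs(X[...,0]-.66)<.08)&(abs(X[...,1]-.04)<.05)]; print("board z",np.median(b,axis=0))
E
```

```text
t 4.25 tcp [499.7   7.7 142.3] d [-0.8 -0.2 -3.2] rot [ 0.01  0.24 -0.18] F [-6.1  5.1  8.1] gap 0.042
yellow [0.57545726 0.01857913 0.13145498]
board z [0.6665338  0.02949161 0.11573076]
```

View pics/s2.png

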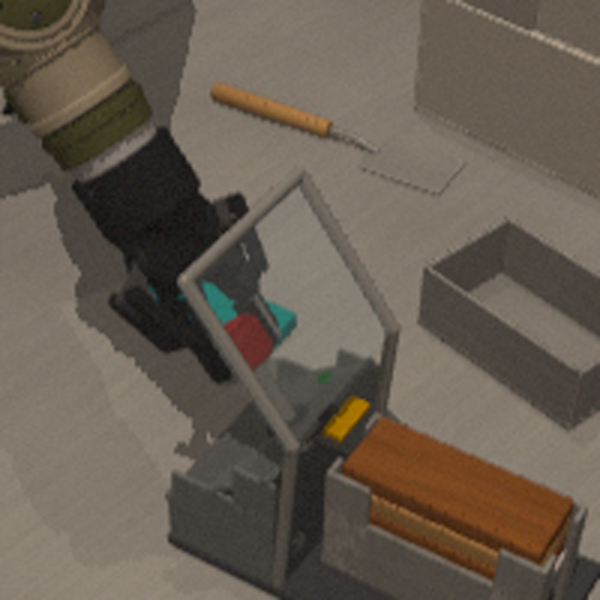

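The knob is out: the catch at (348,418) is clear of the board, and the board's top face has risen to 116 mm. I'll pull a touch more, open and back off along the axis.

Call:
{"method": "step_arm", "body": {"deltas": [[-1.2,-0.2,1.6,0,0,0,-1],[0,0,0,0,0,0,-1],[0,0,0,0,0,0,1],[0,0,0,0,0,0,1],[0,0,0,0,0,0,1]]}}

```text
clock: 4.8
tcp_pos: [0.4984, 0.0065, 0.1428]
orientation: [-0.029, 0.941, 0.087, 0.325]
wrist_force: [0.6, -0.9, -0.0]
finger_gap: 0.0825
grip_force: 0.0
```

Call:
{"method": "step_arm", "body": {"deltas": [[0,0,0,0,0,0,1],[-6,-1,8,0,0,0,1],[-12,-2,16,0,0,0,1],[-12,-2,16,0,0,0,1],[-12,-2,16,0,0,0,1]]}}

```text
clock: 5.3
tcp_pos: [0.4559, -0.0001, 0.1992]
orientation: [-0.029, 0.941, 0.087, 0.325]
wrist_force: [0.2, 0.4, 1.1]
finger_gap: 0.0853
grip_force: 0.0
```

Call:
{"method": "step_arm", "body": {"deltas": [[-12,-2,16,0,0,0,1],[-12,-2,16,0,0,0,1],[-12,-2,16,0,0,0,1],[-10,-5,15,0,0,0,1],[0,0,0,0,0,0,1]]}}

```text
clock: 5.8
tcp_pos: [0.4111, -0.0123, 0.2643]
orientation: [-0.028, 0.941, 0.086, 0.327]
wrist_force: [0.9, 0.3, 0.8]
finger_gap: 0.0856
grip_force: 0.0
```

```bash
python3 - <<'E'
from h import *
print(get_state()["joint_pos"].round(2))
c=read_camera("top"); pickle.dump(c,open("top.pkl","wb"))
c=read_camera("scene"); pickle.dump(c,open("scene.pkl","wb"))
X=cloud(c); hsv=cv2.cvtColor(c["image"],cv2.COLOR_RGB2HSV); H,S=hsv[...,0],hsv[...,1]
print("yellow",np.median(X[(H>18)&(H<32)&(S>150)&(abs(X[...,0]-.58)<.05)&(abs(X[...,1])<.1)],axis=0))
for n in("scene","top"):
    c=pickle.load(open(n+".pkl","rb"));X=cloud(c); hsv=cv2.cvtColor(c["image"],cv2.COLOR_RGB2HSV); H,S=hsv[...,0],hsv[...,1]
    b=X[(H>5)&(H<18)&(S>90)&(X[...,2]>.111)&(X[...,2]<.122)&(abs(X[...,0]-.66)<.09)&(abs(X[...,1]-.04)<.06)]; print("board",np.median(b,axis=0),cv2.minAreaRect((b[:,:2]*1000).astype(np.float32)))
go(disp(0,0,250),YAW,0)
E
```

```text
[-0.55 -0.53 -0.81  0.76  0.42  2.53]
yellow [0.57463105 0.01865627 0.13165812]
board [0.66543183 0.03295288 0.11583536] ((661.1287841796875, 35.356239318847656), (149.90805053710938, 60.679508209228516), 9.894549369812012)
board [0.65883324 0.03737491 0.1153508 ] ((660.6840209960938, 37.65435028076172), (147.5972442626953, 57.79852294921875), 10.058636665344238)
t 5.9 tcp [410.8 -11.5 261.8] d [251.2  49.  -11.8] rot [-6.77 37.59 -0.09] F [-0.6  0.7 -0.1] gap 0.0854
```

Board top is at (661, 36.5), yaw 10.1°, z 116, as described. Next: rise upright above the guard rim, then cross over.

Call:
{"method": "step_arm", "body": {"deltas": [[0,0,16,-0.7,3.8,0,1],[0,0,16,-0.7,3.8,0,1],[0,0,16,-0.7,3.8,0,1],[0,0,16,-0.7,3.8,0,1],[0,0,16,-0.7,3.8,0,1]]}}

```text
clock: 6.4
tcp_pos: [0.4108, -0.0107, 0.3411]
orientation: [-0.015, 0.983, 0.091, 0.161]
wrist_force: [-0.2, 0.0, -0.3]
finger_gap: 0.0856
grip_force: 0.0
```

Call:
{"method": "step_arm", "body": {"deltas": [[10,2,0,-0.7,3.8,0,1],[20,4,0,-0.7,3.8,0,1],[30,6,0,-0.7,3.8,0,1],[30,6,0,-0.7,3.8,0,1],[30,6,0,-0.5,3.4,0,1]]}}

```text
clock: 6.9
tcp_pos: [0.5324, 0.014, 0.3398]
orientation: [-0.001, 0.996, 0.093, -0.002]
wrist_force: [0.5, 0.3, 0.8]
finger_gap: 0.0854
grip_force: 0.0
```

```bash
python3 - <<'E'
from h import *
print(get_state()["joint_pos"].round(2))
go([661,36.5,240],10.1,0)
E
```

```text
[-0.12  0.23  0.2   1.54 -0.    2.83]
t 6.9 tcp [532.4  14.  339.8] d [128.6  22.5 -99.8] rot [-0.04 -0.29 -0.52] F [0.5 0.3 0.8] gap 0.0854
```

Call:
{"method": "step_arm", "body": {"deltas": [[32,5.6,0,0,-0.3,-0.5,1],[32,5.6,0,0,0,0,1],[32,5.6,-10,0,0,0,1],[32,5.6,-30,0,0,0,1],[0,0,-40,0,0,0,1]]}}

```text
clock: 7.4
tcp_pos: [0.6636, 0.0365, 0.2578]
orientation: [-0.0, 0.996, 0.088, 0.003]
wrist_force: [1.2, 0.2, 0.4]
finger_gap: 0.0852
grip_force: 0.0
```

Call:
{"method": "step_arm", "body": {"deltas": [[0,0,-40,0,0,0,1],[0,0,-40,0,0,0,1],[0,0,-20,0,0,0,1],[0,0,0,0,0,0,1]]}}

```text
clock: 7.8
tcp_pos: [0.6556, 0.0363, 0.1552]
orientation: [-0.001, 0.996, 0.088, -0.003]
wrist_force: [-0.0, 0.1, -0.8]
finger_gap: 0.0855
grip_force: 0.0
```

```bash
python3 - <<'E'
from h import *
go([661,36.5,92],10.1,0)
c=read_camera("scene"); cv2.imwrite("pics/s3.png",cv2.resize(c["image"][60:260,200:400,::-1],(600,600),interpolation=cv2.INTER_CUBIC))
E
```

```text
t 7.8 tcp [655.6  36.3 155.2] d [  5.4   0.2 -63.2] rot [-0.11 -0.36  0.01] F [-0.   0.1 -0.8] gap 0.0855
```

View pics/s3.png

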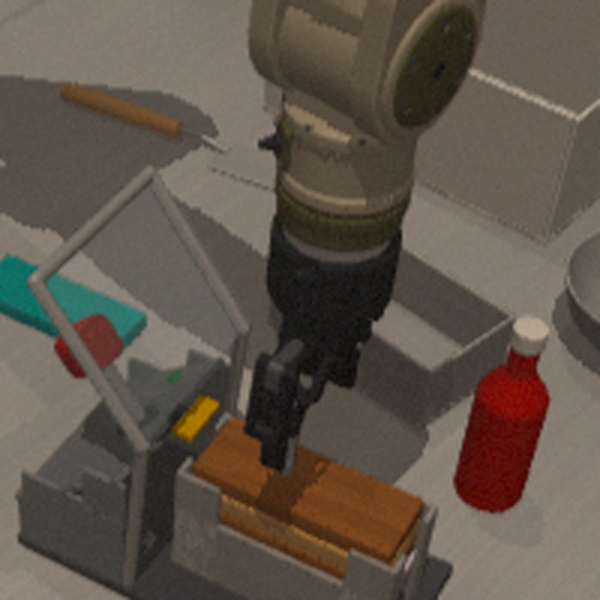

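The open gripper hovers centred over the board (at 310,480), well clear of the guard and catch.

Call:
{"method": "step_arm", "body": {"deltas": [[3,0,-13,-0.1,-0.3,0,1],[2,0,-15,0,0,0,1],[0,0,-15,0,0,0,1],[0,0,-14,0,0,0,1],[0,0,-6,0,0,0,1]]}}

```text
clock: 8.35
tcp_pos: [0.6637, 0.0356, 0.0982]
orientation: [0.001, 0.996, 0.088, 0.004]
wrist_force: [-0.5, -0.5, 0.2]
finger_gap: 0.0854
grip_force: 0.0
```

Call:
{"method": "step_arm", "body": {"deltas": [[0,0,0,0,0,0,1]]}}

```text
clock: 8.45
tcp_pos: [0.6633, 0.0355, 0.0982]
orientation: [0.0, 0.996, 0.088, 0.004]
wrist_force: [-0.3, -0.6, -0.2]
finger_gap: 0.0854
grip_force: 0.0
```

```bash
python3 - <<'E'
from h import *
go([661,36.5,92],10.1,0)
E
```

```text
t 8.45 tcp [663.3  35.5  98.2] d [-2.3  1.  -6.2] rot [0.01 0.47 0.04] F [-0.3 -0.6 -0.2] gap 0.0854
```

Call:
{"method": "step_arm", "body": {"deltas": [[-2,1,-5.5,0,0.4,0,1],[0,0,0,0,0,0,1],[0,0,0,0,0,0,-1],[0,0,0,0,0,0,-1],[0,0,0,0,0,0,-1]], "newtons": 35}}

```text
clock: 8.95
tcp_pos: [0.6619, 0.0364, 0.0937]
orientation: [0.0, 0.996, 0.088, 0.001]
wrist_force: [0.7, 0.2, 0.6]
finger_gap: 0.057
grip_force: 44.9
```

Call:
{"method": "step_arm", "body": {"deltas": [[0,0,0,0,0,0,-1],[0,0,0,0,0,0,-1],[0,0,0,0,0,0,-1]]}}

```text
clock: 9.25
tcp_pos: [0.6618, 0.0363, 0.0934]
orientation: [0.0, 0.996, 0.088, 0.001]
wrist_force: [0.8, 0.7, -0.8]
finger_gap: 0.0566
grip_force: 44.9
```

Gripped at 57 mm. Lifting slowly.

Call:
{"method": "step_arm", "body": {"deltas": [[0,0,4,0,0,0,-1],[0,0,6,0,0,0,-1],[0,0,8,0,0,0,-1],[0,0,12,0,0,0,-1],[0,0,15,0,0,0,-1]]}}

```text
clock: 9.75
tcp_pos: [0.6613, 0.0364, 0.139]
orientation: [0.0, 0.996, 0.088, 0.001]
wrist_force: [-0.4, 0.3, -1.2]
finger_gap: 0.0573
grip_force: 44.8
```

Call:
{"method": "step_arm", "body": {"deltas": [[0,0,20,0,0,0,-1],[0,0,25,0,0,0,-1],[0,0,30,0,0,0,-1],[0,0,25,0,0,0,-1],[0,0,0,0,0,0,-1]]}}

```text
clock: 10.25
tcp_pos: [0.6636, 0.0363, 0.244]
orientation: [0.001, 0.996, 0.088, 0.005]
wrist_force: [0.0, 0.5, -0.7]
finger_gap: 0.0571
grip_force: 44.8
```

```bash
python3 - <<'E'
from h import *
go([552,-287,238],4.8,0)
c=read_camera("scene"); cv2.imwrite("pics/s4.png",cv2.resize(c["image"][60:260,200:400,::-1],(600,600),interpolation=cv2.INTER_CUBIC))
E
```

```text
t 10.25 tcp [663.6  36.3 244. ] d [-111.6 -323.3   -6. ] rot [ 0.07  0.61 -5.26] F [ 0.   0.5 -0.7] gap 0.0571
```

View pics/s4.png

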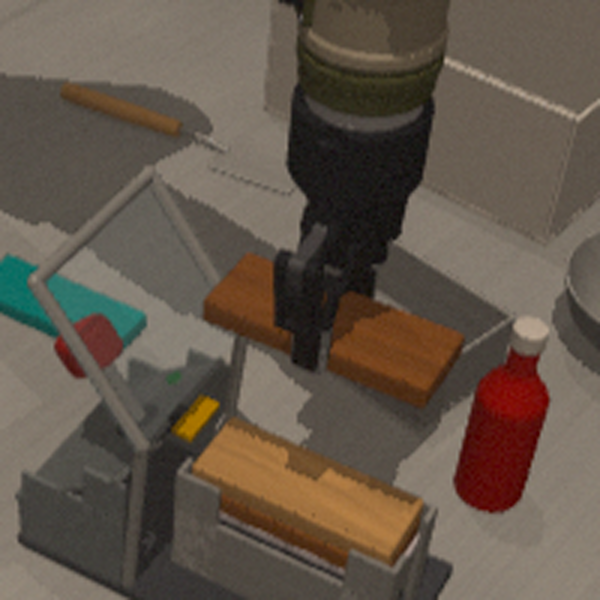

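One board is in hand, level, and the lighter next board at (310,490) has risen. Carrying over to the mat.

Call:
{"method": "step_arm", "body": {"deltas": [[-5,-20,0,0,0.3,0,-1],[-5,-35,0,0,0.3,-0.5,-1],[-5,-40,0,0,0,-0.6,-1],[-5,-40,0,0,0,-0.6,-1],[-5,-40,0,0,0,-0.6,-1]]}}

```text
clock: 10.8
tcp_pos: [0.6356, -0.1397, 0.2368]
orientation: [-0.001, 0.998, 0.068, -0.005]
wrist_force: [0.5, -0.5, -1.8]
finger_gap: 0.0571
grip_force: 44.8
```

Call:
{"method": "step_arm", "body": {"deltas": [[-17,-36,0,0,0,-0.6,-1],[-17,-36,0,0,0,-0.6,-1],[-17,-36,0,0,0,-0.6,-1],[-17,-25,0,0,0,-0.6,-1],[-17,-15,0,0,0,-0.6,-1]]}}

```text
clock: 11.3
tcp_pos: [0.5499, -0.2885, 0.2365]
orientation: [-0.001, 0.999, 0.04, -0.005]
wrist_force: [-0.4, 0.5, -1.5]
finger_gap: 0.0569
grip_force: 44.8
```

Call:
{"method": "step_arm", "body": {"deltas": [[0,0,-25,0,0,0,-1],[0,0,-40,0,0,0,-1],[0,0,-40,0,0,0,-1],[0,0,-30,0,0,0,-1],[0,0,-10,0,0,0,-1]]}}

```text
clock: 11.8
tcp_pos: [0.5484, -0.2846, 0.0882]
orientation: [-0.003, 0.999, 0.041, -0.008]
wrist_force: [-0.4, -0.1, -1.4]
finger_gap: 0.057
grip_force: 44.7
```

```bash
python3 - <<'E'
from h import *
go([552,-287,10],4.8,0)
c=read_camera("top"); X=cloud(c); hsv=cv2.cvtColor(c["image"],cv2.COLOR_RGB2HSV)
c=read_camera("scene"); cv2.imwrite("pics/s5.png",cv2.resize(c["image"][200:384,60:300,::-1],(720,552),interpolation=cv2.INTER_CUBIC))
E
```

```text
t 11.8 tcp [ 548.4 -284.6   88.2] d [  3.6  -2.4 -78.2] rot [-0.32 -0.89  0.05] F [-0.4 -0.1 -1.4] gap 0.057
```

View pics/s5.png

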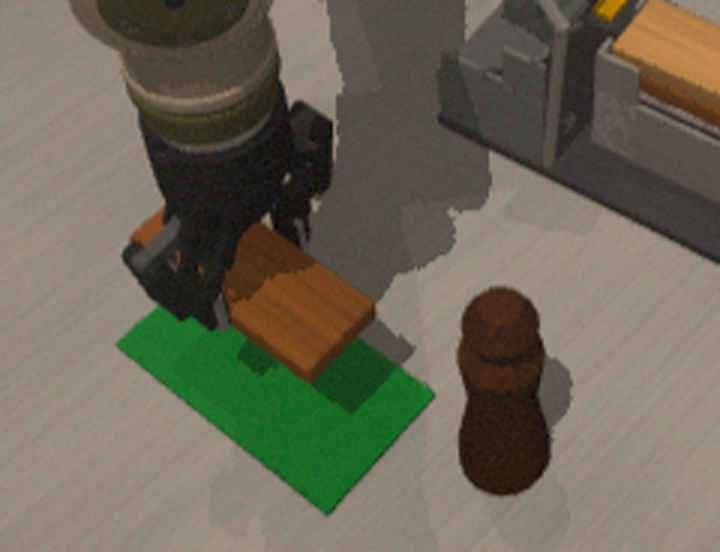

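The board is level above the mat, clear of the mill at (500,390). Correcting by a few millimetres and lowering.

Call:
{"method": "step_arm", "body": {"deltas": [[2,-1,-12,-0.3,-0.5,0,-1],[1,-1,-18,0,-0.4,0,-1],[0,0,-18,0,0,0,-1],[0,0,-14,0,0,0,-1],[0,0,-4,0,0,0,-1]]}}

```text
clock: 12.4
tcp_pos: [0.5545, -0.2885, 0.027]
orientation: [0.002, 0.999, 0.042, 0.003]
wrist_force: [0.0, -0.8, -1.1]
finger_gap: 0.0568
grip_force: 44.8
```

Call:
{"method": "step_arm", "body": {"deltas": [[0,0,0,0,0,0,-1],[0,0,0,0,0,0,-1]]}}

```text
clock: 12.6
tcp_pos: [0.5553, -0.2891, 0.0283]
orientation: [0.003, 0.999, 0.041, 0.004]
wrist_force: [0.7, -0.4, -1.0]
finger_gap: 0.057
grip_force: 44.8
```

```bash
python3 - <<'E'
from h import *
go([552,-287,1],4.8,0)
E
```

```text
t 12.6 tcp [ 555.3 -289.1   28.3] d [ -3.3   2.1 -27.3] rot [0.32 0.5  0.04] F [ 0.7 -0.4 -1. ] gap 0.057
```

Call:
{"method": "step_arm", "body": {"deltas": [[-2,1,-6,0.2,0.4,0,-1],[-1,1,-6,0.1,0,0,-1],[0,0,-5,0,0,0,-1],[0,0,-4,0,0,0,-1],[0,0,0,0,0,0,-1]]}}

```text
clock: 13.1
tcp_pos: [0.551, -0.2863, 0.0053]
orientation: [-0.001, 0.999, 0.041, -0.0]
wrist_force: [-1.4, 0.5, -1.0]
finger_gap: 0.0573
grip_force: 44.8
```

```bash
python3 - <<'E'
from h import *
go([552,-287,1],4.8,0)
E
```

```text
t 13.1 tcp [ 551.  -286.3    5.3] d [ 1.  -0.7 -4.3] rot [-0.09 -0.05  0.05] F [-1.4  0.5 -1. ] gap 0.0573
```

Level now. Creeping down to contact.

Call:
{"method": "step_arm", "body": {"deltas": [[0,0,-1.5,0,0,0,-1],[0,0,-1,0,0,0,-1],[0,0,0,0,0,0,-1]]}}

```text
clock: 13.4
tcp_pos: [0.5516, -0.2867, 0.0038]
orientation: [-0.0, 0.999, 0.041, 0.0]
wrist_force: [-0.3, -0.5, -1.6]
finger_gap: 0.0573
grip_force: 44.8
```

Call:
{"method": "step_arm", "body": {"deltas": [[0,0,-1,0,0,0,-1],[0,0,0,0,0,0,-1]]}}

```text
clock: 13.6
tcp_pos: [0.5516, -0.2867, 0.0028]
orientation: [-0.0, 0.999, 0.041, 0.0]
wrist_force: [-0.3, -0.7, -0.8]
finger_gap: 0.0569
grip_force: 44.8
```

Call:
{"method": "step_arm", "body": {"deltas": [[0,0,-0.8,0,0,0,-1],[0,0,-0.4,0,0,0,-1],[0,0,0,0,0,0,-1]]}}

```text
clock: 13.9
tcp_pos: [0.5515, -0.2866, 0.0015]
orientation: [-0.0, 0.999, 0.041, 0.0]
wrist_force: [0.2, -0.5, -1.3]
finger_gap: 0.0569
grip_force: 44.8
```

Call:
{"method": "step_arm", "body": {"deltas": [[0,0,-0.8,0,0,0,-1],[0,0,0,0,0,0,-1]]}}

```text
clock: 14.1
tcp_pos: [0.5517, -0.2867, 0.001]
orientation: [-0.0, 0.999, 0.041, 0.0]
wrist_force: [0.1, 0.6, 0.8]
finger_gap: 0.0567
grip_force: 44.9
```

Call:
{"method": "step_arm", "body": {"deltas": [[0,0,-0.5,0,0,0,-1],[0,0,0,0,0,0,-1]]}}

```text
clock: 14.3
tcp_pos: [0.5517, -0.2867, 0.0009]
orientation: [-0.0, 0.999, 0.042, 0.0]
wrist_force: [-2.1, 1.5, 4.9]
finger_gap: 0.0569
grip_force: 45.4
```

Contact. Releasing, then rising straight up.

Call:
{"method": "step_arm", "body": {"deltas": [[0,0,0,0,0,0,0.2],[0,0,0,0,0,0,0.6],[0,0,0,0,0,0,1],[0,0,0,0,0,0,1],[0,0,0,0,0,0,1]]}}

```text
clock: 14.8
tcp_pos: [0.5515, -0.2866, 0.0]
orientation: [-0.0, 0.999, 0.041, 0.0]
wrist_force: [-0.3, 0.1, 0.3]
finger_gap: 0.0854
grip_force: 0.0
```

Call:
{"method": "step_arm", "body": {"deltas": [[0,0,10,0,0,0,1],[0,0,20,0,0,0,1],[0,0,40,0,0,0,1],[0,0,45,0,0,0,1],[0,0,45,0,0,0,1]]}}

```text
clock: 15.3
tcp_pos: [0.5512, -0.2864, 0.1624]
orientation: [-0.0, 0.999, 0.041, 0.0]
wrist_force: [0.1, -0.3, -0.1]
finger_gap: 0.0853
grip_force: 0.0
```

Call:
{"method": "step_arm", "body": {"deltas": [[0,0,45,0,0,0,1],[-15,10,35,0,0,0.5,1],[-25,25,20,0,0,0.5,1],[-25,30,0,0,0,1,1],[-25,35,0,0,0,1,1]]}}

```text
clock: 15.8
tcp_pos: [0.4612, -0.1865, 0.2619]
orientation: [0.001, 0.998, 0.067, 0.002]
wrist_force: [-0.1, 0.5, 1.4]
finger_gap: 0.0851
grip_force: 0.0
```

```bash
python3 - <<'E'
from h import *
go(FACE+140*AX,YAW,38)
c=read_camera("top"); X=cloud(c)*1000; hsv=cv2.cvtColor(c["image"],cv2.COLOR_RGB2HSV); H,S=hsv[...,0],hsv[...,1]
cv2.imwrite("pics/t6.png",cv2.resize(c["image"][...,::-1],(768,576),interpolation=cv2.INTER_CUBIC))
for n,m in (("top",c),("scene",read_camera("scene"))):
    X=cloud(m)*1000; hsv=cv2.cvtColor(m["image"],cv2.COLOR_RGB2HSV); H,S=hsv[...,0],hsv[...,1]
    b=X[(H>5)&(H<18)&(S>90)&(X[...,2]>15)&(X[...,2]<35)&(abs(X[...,0]-552)<100)&(abs(X[...,1]+287)<50)]; print(n,len(b),cv2.minAreaRect(b[:,:2].astype(np.float32)),np.percentile(b[:,2],[5,50,95]))
E
```

```text
t 15.8 tcp [ 461.2 -186.5  261.9] d [-50.2 178.   -8.6] rot [  6.04 -37.35   2.61] F [-0.1  0.5  1.4] gap 0.0851
top 524 ((550.3968505859375, -283.808349609375), (146.41722106933594, 56.96253204345703), 4.473510265350342) [19.11115506 21.86118673 24.31285366]
scene 2142 ((551.4078369140625, -288.1249694824219), (149.3816375732422, 56.80464553833008), 4.821561813354492) [19.65429229 23.06184339 25.47030279]
```

View pics/t6.png

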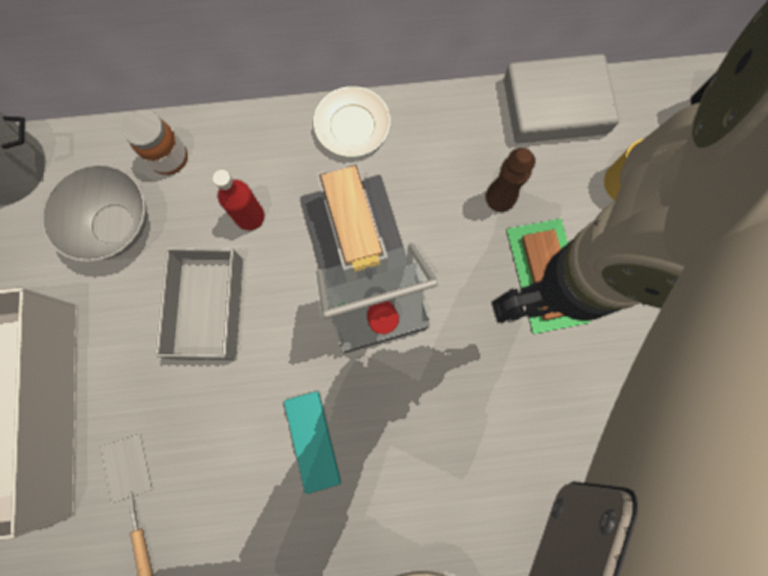

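The board lies flat and centred on the mat at (548,275), the next board is up in the dispenser, and the bottle and mill are where they were. Back to the knob axis, fingers shut, to push.

Call:
{"method": "step_arm", "body": {"deltas": [[-18,10,0,0,0,0.9,0],[-16,20,0,0,-3,0.9,-1],[-10,25,0,0.8,-4.5,0.8,-1],[-6,25,0,0.8,-5,0,-1],[0,25,-2,0.9,-5,0,-1]]}}

```text
clock: 16.4
tcp_pos: [0.4116, -0.0811, 0.2594]
orientation: [-0.009, 0.984, 0.089, 0.156]
wrist_force: [0.5, 0.6, 0.5]
finger_gap: 0.0123
grip_force: 0.0
```

Call:
{"method": "step_arm", "body": {"deltas": [[0,25,-2,0.9,-5,0,-1],[0,25,-2,0.9,-5,0,-1],[0,18,-2,0.9,-5,0,-1],[0,5,0,0.8,-5,0,-1],[0,0,0,0,0,0,-1]]}}

```text
clock: 16.9
tcp_pos: [0.4091, -0.0074, 0.2504]
orientation: [-0.024, 0.942, 0.084, 0.324]
wrist_force: [-0.1, -1.0, -0.9]
finger_gap: 0.0003
grip_force: 0.0
```

```bash
python3 - <<'E'
from h import *
go(FACE+80*AX,YAW,38)
E
```

```text
t 16.9 tcp [409.1  -7.4 250.4] d [ 38.2   5.5 -44.4] rot [0.56 0.06 0.39] F [-0.1 -1.  -0.9] gap 0.0003
```

Call:
{"method": "step_arm", "body": {"deltas": [[10,1.4,-11,0.5,0,0.4,-1],[10,1.4,-11,0,0,0,-1],[9,1.4,-11,0,0,0,-1],[9,1.4,-11,0,0,0,-1],[0,0,0,0,0,0,-1]]}}

```text
clock: 17.4
tcp_pos: [0.4504, -0.0035, 0.2078]
orientation: [-0.029, 0.942, 0.086, 0.324]
wrist_force: [-0.4, 0.3, -0.8]
finger_gap: 0.0
grip_force: 0.0
```

```bash
python3 - <<'E'
from h import *
go(FACE+33*AX,YAW,38)
E
```

```text
t 17.4 tcp [450.4  -3.5 207.8] d [ 25.4   6.8 -38.8] rot [ 0.1  -0.06 -0.03] F [-0.4  0.3 -0.8] gap 0.0
```

Call:
{"method": "step_arm", "body": {"deltas": [[7,2,-11,0,0,0,-1],[7,2,-11,0,0,0,-1],[7,2,-11,0,0,0,-1],[4,0.8,-5.5,0,0,0,-1],[0,0,0,0,0,0,-1]]}}

```text
clock: 17.9
tcp_pos: [0.4749, 0.0035, 0.1697]
orientation: [-0.029, 0.942, 0.086, 0.324]
wrist_force: [0.1, -0.6, -0.3]
finger_gap: -0.0005
grip_force: 0.0
```

```bash
python3 - <<'E'
from h import *
go(FACE+0*AX,YAW,38)
E
```

```text
t 17.9 tcp [474.9   3.5 169.7] d [ 20.8   3.5 -26.7] rot [ 0.09  0.03 -0.03] F [ 0.1 -0.6 -0.3] gap -0.0005
```

Call:
{"method": "step_arm", "body": {"deltas": [[2.4,0.4,-3.15,0,0,0,-1],[2.4,0.4,-3.15,0,0,0,-1],[2.4,0.4,-3.15,0,0,0,-1],[2.4,0.4,-3.15,0,0,0,-1]]}}

```text
clock: 18.3
tcp_pos: [0.4848, 0.005, 0.1581]
orientation: [-0.028, 0.941, 0.086, 0.326]
wrist_force: [-2.2, -0.3, 3.2]
finger_gap: -0.0005
grip_force: 2.0
```

Call:
{"method": "step_arm", "body": {"deltas": [[2.4,0.4,-3.15,0,0,0,-1],[2.4,0.4,-3.15,0,0,0,-1],[2.4,0.4,-3.15,0,0,0,-1],[2.4,0.4,-3.15,0,0,0,-1]]}}

```text
clock: 18.7
tcp_pos: [0.4937, 0.0071, 0.144]
orientation: [-0.029, 0.941, 0.086, 0.325]
wrist_force: [0.6, -0.9, 0.1]
finger_gap: -0.0001
grip_force: 0.0
```

Call:
{"method": "step_arm", "body": {"deltas": [[0.6,0.1,-0.8,0,0,0,-1],[0,0,0,0,0,0,-1]]}}

```text
clock: 18.9
tcp_pos: [0.4941, 0.0072, 0.1433]
orientation: [-0.029, 0.941, 0.086, 0.325]
wrist_force: [0.2, -0.6, 0.6]
finger_gap: -0.0
grip_force: 0.0
```

```bash
cat > y.py <<'E'
from h import *
go(FACE,YAW,38)
c=read_camera("scene"); X=cloud(c)*1000; hsv=cv2.cvtColor(c["image"],cv2.COLOR_RGB2HSV); H,S,V=[hsv[...,i] for i in range(3)]
print("yellow",np.median(X[(H>18)&(H<32)&(S>200)&(abs(X[...,0]-580)<40)&(abs(X[...,1]-20)<30)],axis=0))
print("board",np.median(X[(H>5)&(H<22)&(S>60)&(abs(X[...,0]-670)<50)&(abs(X[...,1]-37)<24)&(X[...,2]>90)&(X[...,2]<125)],axis=0))
cv2.imwrite("pics/y%d.png"%int(get_state()["clock"]*100),cv2.resize(c["image"][110:270,180:370,::-1],(712,600),interpolation=cv2.INTER_CUBIC))
E
python3 y.py
```

```text
t 18.9 tcp [494.1   7.2 143.3] d [ 1.6 -0.2 -0.3] rot [ 0.09  0.06 -0.03] F [ 0.2 -0.6  0.6] gap -0.0
yellow [591.82979413  20.93491847 109.58851126]
board [674.12074608  35.54072735 103.82553116]
```

It snapped home: the catch is back at its start height and the board top is at 104 mm. One light press to confirm, then back off along the axis.

Call:
{"method": "step_arm", "body": {"deltas": [[0.6,0.1,-0.8,0,0,0,-1],[0.6,0.1,-0.8,0,0,0,-1],[0,0,0,0,0,0,-1]]}}

```text
clock: 19.25
tcp_pos: [0.4947, 0.0072, 0.1432]
orientation: [-0.028, 0.941, 0.086, 0.325]
wrist_force: [-30.3, -3.5, 28.2]
finger_gap: -0.0003
grip_force: 20.4
```

Firm stop at home. Retreating.

Call:
{"method": "step_arm", "body": {"deltas": [[-3,-0.5,4,0,0,0,-1],[-9,-1.6,12,0,0,0,-1],[-12,-2.2,16,0,0,0,-1],[-12,-2.2,16,0,0,0,-1],[-12,-2.2,16,0,0,0,-1]]}}

```text
clock: 19.75
tcp_pos: [0.447, -0.0014, 0.2067]
orientation: [-0.029, 0.941, 0.086, 0.325]
wrist_force: [-0.6, -0.1, -0.0]
finger_gap: -0.0
grip_force: 0.0
```

Call:
{"method": "step_arm", "body": {"deltas": [[-12,-2.2,16,0,0,0,-1],[-12,-2.2,16,0,0,0,-1],[-10,-2,14,0,0,0,-1],[0,0,0,0,0,0,-1],[0,0,0,0,0,0,-1]]}}

```text
clock: 20.25
tcp_pos: [0.4139, -0.0082, 0.2523]
orientation: [-0.028, 0.941, 0.086, 0.326]
wrist_force: [0.8, 0.8, 0.5]
finger_gap: -0.0001
grip_force: 0.0
```

```bash
sed -i 's/\[110:270,180:370,::-1\],(712,600)/[...,::-1],(768,576)/' y.py; python3 y.py; mv pics/y2*.png pics/fin.png
```

```text
t 20.25 tcp [413.9  -8.2 252.3] d [  81.9   15.2 -109.3] rot [0.13 0.17 0.02] F [0.8 0.8 0.5] gap -0.0001
yellow [592.26132531  22.53947966 109.33976545]
board [673.66264416  35.82611674 103.80806295]
```

View pics/fin.png

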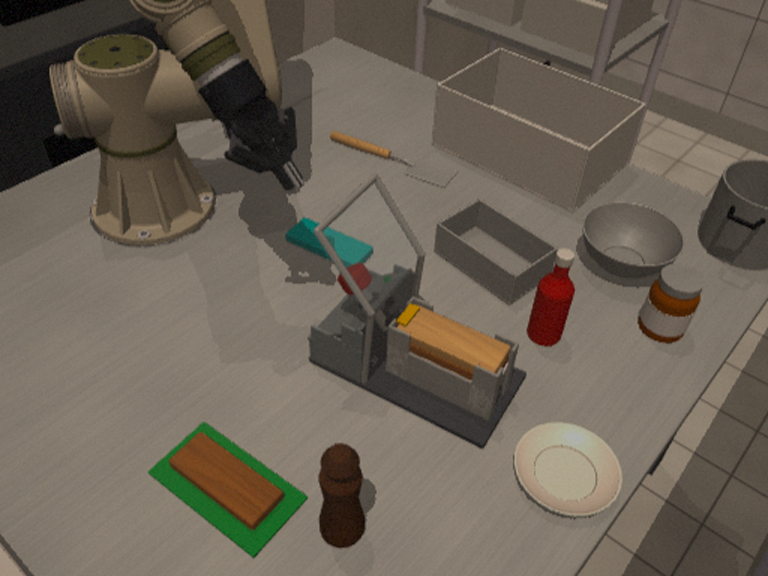

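The board is on the mat at (226,480), the catch at (408,315) holds the two remaining boards, the bottle and mill haven't moved, and the robot is clear of everything.

```bash
python3 -c "
from workcell import *
print(hand_in())"
```

```text
the job is handed in; nothing more can be done
None
```

The job is done and handed in at about 20 s: the top board lies flat, lengthwise and wholly on the mat, the knob is fully home with the catch holding the two remaining boards at 104 mm, and the bottle, mill and guard were left alone.

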